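# Index the assembly turret and load a lamp housing

## Task

On the tilted assembly turret, pull the red index knob up, swing the head one station clockwise (seen from above) so that the empty blue nest comes round to the front, nearest you, and let the sprung plunger drop fully home in the bush there, which you must find by feel: its segment is clamped a little differently for every job. Then set the bare grey lamp housing gently into that nest, fully seated with its wide ear in the wide slot, and let go; leave the other things on the bench where they are.

Things in the scene. Friction and masses are not known exactly. Their poses are not given: they have to be found in the camera images.
- fixture: Turret fixed to the bench: grey base plate 240 x 200 mm (long along x), tilted steel index plate 300 mm across with four brass bushes (12 mm bores) in clamped dark segments 132 mm from the axis, and on it the aluminium head, 208 mm across. Origin: centre of its underside, z up. In this frame plate and head lean 30 deg to -x (front, downhill): axis n = (-0.5, 0, 0.866), uphill (0.866, 0, 0.5)
- axis (a point): Point on the head's turning axis at the top of the index plate, at (-30, 0, 130) mm in the fixture's frame; its z is n, its x and y turn with the head (x uphill at the start). Heights along n from here: head's upper face 14 mm, middle hub 32 mm, tops of the three finished lamps screwed into the other nests 83 mm (36 mm wide, 66 mm from the axis, 90 deg apart)
- head (a joint): Turning angle of the head about its tilted axis (rad): 0 at the start, growing clockwise as seen from above the head. The next station is where its bush has been set for this job, between 1.43 and 1.71, not known more closely. Turning takes about 0.3 N m. In a bush the head cannot turn (about 0.008 rad play either way)
- plunger (a joint): Lift of the 10 mm plunger along n (m): 0 home in a bush (at the start the front right one; right = -y of the fixture), 0.008 when its tip rides on the index plate between bushes, 0.014 at most. A spring drives it home with 7 N at 0, 11 N at full lift. Slid along the plate it snaps into a bush only when over it to within about 2 mm; the bush then stops the head
- knob_grip (a point): Centre of the plunger's red knob: a cylinder 28 mm across, 26 mm high, axis along n, which spins freely. 132 mm from the head's axis and, when home, 50 mm above the index plate along n; it turns with the head and rises with the plunger. Below it a 22 mm thick barrel, 14 to 36 mm above the plate, stands on an ear of the head
- nest (a point): Middle of the empty nest's floor, 66 mm from the head's axis, 18 mm above the index plate; its z is n; it turns with the head, starting at the right (-y). Blue pocket 8 mm deep, 47 mm across inside, with a slot 21 mm wide pointing outward from the head's axis and, facing it on the inner side, one 13 mm wide, both open-ended: about 1.5 mm play all round
- slot_wide (a point): Point on the floor of the nest's wide slot, 29 mm outward from point nest
- housing: Bare lamp housing, grey die-cast, 48 mm high, about 0.12 kg, standing on the bench on its flange; no white bezel. Flange 44 mm in diameter and 8 mm thick with two ears reaching 32 mm from the axis, also 8 mm thick: one 18 mm wide at +x, one 10 mm wide at -x. Above it a finned round body 28 mm in diameter, to be gripped. Origin: centre of the underside, z up through the body
- ear_wide (a point): Point on the underside of the housing's wide ear, 29 mm from its origin along +x
- lamp_done: Bystander: finished loose lamp, like the housing but with a white bezel and lens, 65 mm high. Origin: centre of the underside
- screw_dish: Bystander: round white dish of screws, 94 mm across, 22 mm high. Origin: centre of the underside
- jar: Bystander: amber glass jar with a blue cap, 60 mm across, 85 mm high. Origin: centre of the underside
- bin: Bystander: blue bin of housings, 150 x 110 x 70 mm. Origin: centre of the underside
Mind the look-alikes: they are no part of the job. Leave any brown or purple look-alike of the housing alone.

How it is judged:
On the way, in this order (a step that is already met when the one before it is completed fails the run):
1. the plunger is lifted clear of its bush (value of joint plunger above 0.007 m), for 0.1 s.
2. the head stands one station on, with the plunger fully home (value of joint plunger below 0.002 m and value of joint head between 1.4 and 1.74 rad), for 0.2 s.
3. the housing sits in the nest (distance between housing and nest below 0.004 m and distance between ear_wide and slot_wide below 0.006 m and angle between the z axis of housing and the z axis of nest, either way round below 0.06 rad), for 0.2 s.
At the end, for the whole second after the job is handed in: The plunger is home (lift under 2 mm) with the head at the next station (1.40 to 1.74 rad); the housing rests in the nest: its underside's centre within 4 mm of the nest floor's middle, its wide ear's point within 6 mm of the wide slot's, square to the nest within 0.06 rad (all of step 2 and all of step 3 and linear speed of housing below 0.01 m/s); the robot touches nothing.
It fails at once if the housing is rammed into the turret (over 80 N) or dropped on it (striking at over 0.35 m/s) (contact force between housing and fixture above 80 N or (contact force between housing and fixture above 2 N and linear speed of housing above 0.35 m/s)).
It fails at once if a bystander is moved more than 20 mm (distance of any of lamp_done, screw_dish, jar, bin from where it was at the start of the episode above 0.02 m).
It also fails if it takes over 72 s, if anything falls off the work surface, if the arm or the gripper's body presses on something with over 40 N, if the wrist force passes 120 N, or if a joint passes its speed limit or range.

## Robot

A 7-joint arm with a two-finger parallel gripper is mounted at the origin on the work surface. World frame = base frame: x ahead of the robot, y to its left, z up, the work surface at z = 0. Lengths are in m, angles in rad, forces in N, time in s.
With the tool pointing down it reaches from about 0.425 to 0.925 m from the base axis. Payload 6.8 kg.
Tool frame: the origin (TCP) lies between the finger pads; the fingertips stand 14 mm ahead of it and the grasp point (between the pads) lies 5 mm behind it; z points along the fingers, y is the line along which they close (so a half turn about z gives the same grasp; the last joint's range is limited). The gripper opens to 85 mm and grips with 20 to 120 N. Pads are 22 mm wide; open, the fingers measure 114 mm over their backs; the gripper's body (76 mm by 85 mm) begins 54 mm behind the grasp point. The pads swing forward as they close: fully open they stand 13 mm farther back than shut.
Start: joints at [1.118, 0.477, 0.022, 1.555, -0.011, 1.109, -0.083], TCP at [0.228, -0.635, 0.245] pointing down, gripper open.
Joint ranges: [-2.96, 2.96], [-0.34, 2.1], [-1.41, 1.46], [0.24, 2.44], [-1.37, 4.51], [0.17, 1.92], [-2.96, 2.96]. Speed limits (rad/s): [2.39, 2.39, 3.14, 3.14, 3.14, 3.14, 3.14].

## Interface

Orientations are given as a rotation vector (axis times angle).
In Python, from bench import r, eyes, ticket gives the robot as it stands. The module is installed in compiled form; this text tells all that it offers.
- The arm moves only by the tool arm_command, never from a script. Its argument "plan" is text: rows parted by semicolons, each of 4 numbers parted by spaces: the shift along the tool's x, y, z in m, then the turn about the tool's z in degrees. In form: tx ty tz yaw; .... A call has 1 to 20 rows; each row shifts and turns the commanded pose from where the row before left it, along the tool's axes as they then stand; what a row does not reach is not made up. A row lasts 1/8 s, in which the tool goes at most 62.5 mm and 10.7 degrees, less where a joint would pass 70% of its speed; a pose out of reach is approached as far as the arm can. A call is refused whole if a number of a shift passes 0.0625 or a number of a turn 10.7, either way. A call with a gripper value outside its range is refused whole. "hand" is the closure, from -1 (fully open) to 1 (shut), set as the call begins (left out, the last holds). The fingers move at their own pace and stop on an object; "grip_force" is the grip in N (left out, the last holds). Time passes only in rows, so rows that do not move let the fingers close. It gives the time, the measured TCP pose, the force, the opening and the grip force at its end, in the units of the state.
- r.get_obs(): the state, without advancing time (a new reading comes with each control period).
- eyes.grab_frame(name): name is "scene" or "side" or "wrist"; returns (picture, depth): 420x560x3 uint8, red, green, blue; 420x560 float32, m along the optical axis (not along the pixel's ray), 0 where there is no reading.
- eyes.calibration(name): a dict with "fov_y" (degrees; the focal length in pixels is half the picture's height over the tangent of half this angle, whatever the lens; pixels are square), "cx", "cy" (the principal point, pixels), "origin" and "attitude" of the camera in the world; the wrist camera has in their place "tool_from_camera" (4x4, takes a point from camera to tool coordinates, whose origin is the TCP and whose axes are the flange's). Camera axes: x right, y up, looking along -z (the intrinsics and any distortion apply to the point x, -y, -z); pixel columns grow to the right and rows downward; lengths in m; the calibration is good to about 2 mm. The wrist camera is an equidistant fisheye: a pixel r from the principal point sees the ray r / f radians off the axis. A picture is of the moment at which its call begins: read the wrist's pose just before it. calibration takes no time and is no camera call.
- ticket.hand_in(): hands the job in; it is judged then, once.
The state is a dict: "clock": time; "joints": joint angles; "qvel": joint speeds; "tau": joint torques, N m; "tcp_pos": TCP position; "orientation": TCP orientation; "contact_force": force on the tool from outside, world axes, zero at the start; "moment": the same for the moment, N m; "grip_width": finger opening in m; "gripper_force": force on a finger pad.
Only numpy, scipy, OpenCV 4.12 (cv2) and the standard library are available. Lean on these libraries where they do the work, as an engineer would, in place of code of your own. Each camera call takes 0.05 s, during which the arm holds its last target. There are 200 camera calls.

## Working session

There is one attempt and no reset: what is moved stays moved. The work goes in short steps, Python scripts to look and compute and a tool call to move; the robot and the scene stay as the last step left them, time stands still between calls to the robot, and variables do not carry over. Pictures are saved under pics/ and viewed, at most 10 in all, crops included, and the job is handed in when it is done.

Besides the shell and the picture viewer there is one more tool, called after "Emit:" as name(argument=value, ...), one argument or row to a line, values as JSON. arm_command: Moves the arm, as the interface text tells. Its arguments: {"type":"object","properties":{"plan":{"type":"string"},"hand":{"type":"number"},"grip_force":{"type":"number"}},"required":["plan"]}

```bash
mkdir -p pics
cat > h.py <<'E'
import numpy as np, cv2
from scipy.spatial.transform import Rotation as R
from bench import r, eyes, ticket
def Rot(a):
    a=np.array(a,float)
    return a if a.shape==(3,3) else (R.from_rotvec(a).as_matrix() if a.size==3 else R.from_quat(a).as_matrix())
def cloud(name,d,c):
    f=210/np.tan(np.radians(c['fov_y'])/2)
    v,u=np.mgrid[0:420,0:560]
    p=np.stack([(u-c['cx'])/f*d,-(v-c['cy'])/f*d,-d],-1)
    return p@Rot(c['attitude']).T+np.array(c['origin'])
E
python3 - <<'E'
from h import *
print(r.get_obs())
for n in ('scene','side','wrist'):
    c=eyes.calibration(n); print(n,c)
    p,d=eyes.grab_frame(n); np.savez(f'pics/{n}0.npz',p=p,d=d)
    cv2.imwrite(f'pics/{n}0.png',cv2.resize(p[:,:,::-1],(800,600),interpolation=cv2.INTER_CUBIC))
E
```

```text
{'clock': 0.0, 'joints': array([ 1.11794023,  0.4778119 ,  0.02236496,  1.55646186, -0.01148784,
        1.10927749, -0.08312232]), 'qvel': array([-4.89769168e-04, -7.44396794e-05, -3.90068230e-04,  2.68335513e-03,
        3.20225787e-04,  1.30928333e-03, -3.14242135e-04]), 'tau': array([-5.01131726e-04, -5.96467924e+01,  1.60771888e+00, -2.81203365e+01,
        1.23841257e-02,  9.53905284e-03, -2.04097637e-05]), 'tcp_pos': array([ 0.22790663, -0.63476039,  0.24431387]), 'orientation': array([-3.09329523e+00, -5.38532716e-01,  7.36762191e-04]), 'contact_force': array([-0.37116418,  0.82729757,  0.0309098 ]), 'moment': array([0.00090659, 0.02643223, 0.0135801 ]), 'gripper_force': 0.0, 'grip_width': 0.08536995352689622}
scene {'fov_y': 44.489395605342246, 'cx': 282.76661148302605, 'cy': 209.44695780793555, 'origin': array([ 1.35171886, -0.22881313,  1.15996896]), 'attitude': array([0.58456298, 0.45523503, 1.25364833])}
side {'fov_y': 45.37211525132484, 'cx': 281.79116613145834, 'cy': 213.30205890387063, 'origin': array([0.04498718, 0.75332105, 1.14349639]), 'attitude': array([ 0.26826239, -0.92355699, -2.42670825])}
wrist {'fov_y': 65.70646984690485, 'cx': 275.51045460852714, 'cy': 212.1646437596166, 'tool_from_camera': array([[-8.14982758e-05,  9.48942805e-01,  3.15448168e-01,
         8.11567749e-02],
       [ 9.99999996e-01,  7.07476544e-05,  4.55314038e-05,
        -2.57500565e-05],
       [ 2.08894800e-05,  3.15448171e-01, -9.48942807e-01,
        -1.28574132e-01],
       [ 0.00000000e+00,  0.00000000e+00,  0.00000000e+00,
         1.00000000e+00]])}
```

View pics/scene0.png

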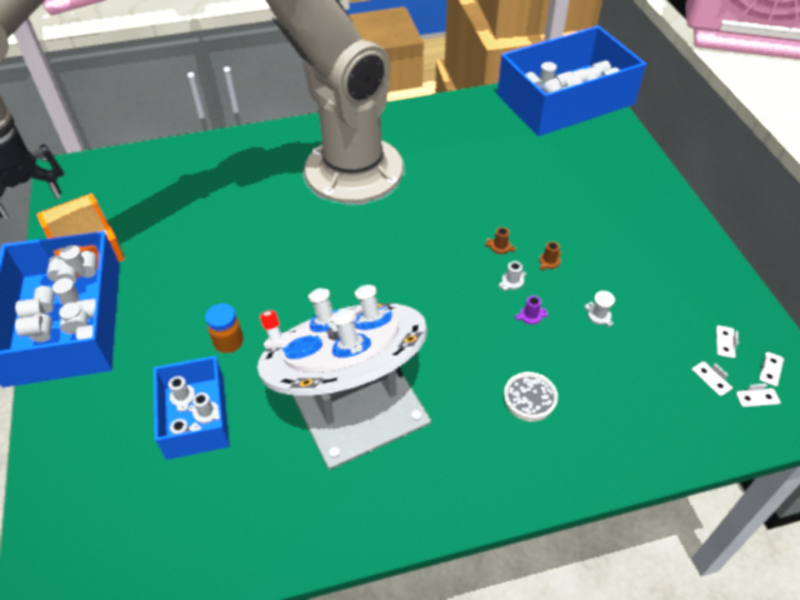

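View pics/side0.png

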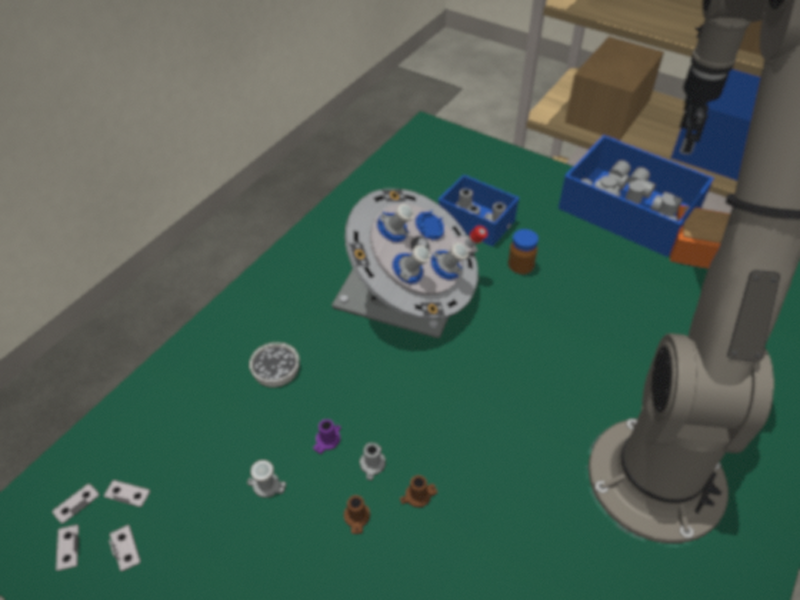

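The scene view shows the turret with the red knob at (270,322), the empty blue nest at (303,348), and the grey housing at (514,274). The loose lamp is at (601,306). The side view has the knob at (479,233) and the housing at (372,458). Next I'll get numbers.

Run:
```python
from h import *
C={};P={};V={}
for n in ('scene','side'):
    z=np.load(f'pics/{n}0.npz'); P[n]=z['p']; c=eyes.calibration(n); V[n]=cloud(n,z['d'],c); C[n]=c
def rep(n,m,tag,minA=8):
    k,l,s,ce=cv2.connectedComponentsWithStats(m.astype(np.uint8))
    for i in range(1,k):
        if s[i,4]>=minA:
            q=V[n][l==i]; print(n,tag,s[i,4],ce[i].round(1),np.median(q,0).round(4),'min',q.min(0).round(3),'max',q.max(0).round(3))
for n in P:
    p=P[n].astype(int); v=V[n]; R_,G,B=p[...,0],p[...,1],p[...,2]
    box=(v[...,0]>.2)&(v[...,0]<1.0)&(abs(v[...,1])<.7)&(v[...,2]>0.05)
    rep(n,(R_>150)&(G<60)&(B<60)&box,'red')
    rep(n,(R_>150)&(G>90)&(B<90)&(R_-B>80)&box,'brass',4)
    rep(n,(B>120)&(R_<60)&box,'blue',20)
tiles=[]
for n,(u,w) in dict(scene=(360,192),side=(260,320)).items():
    # wide crops, upscaled
    tiles.append(cv2.resize(P[n][w-30:w+30,u-40:u+40,::-1],(800,600),interpolation=cv2.INTER_CUBIC)[:, :])
a=np.hstack([cv2.resize(t,(400,300)) for t in tiles])
# turret crops
b=np.hstack([cv2.resize(P['scene'][195:295,175:308,::-1],(400,300),interpolation=cv2.INTER_CUBIC),cv2.resize(P['side'][125:225,220:353,::-1],(400,300),interpolation=cv2.INTER_CUBIC)])
cv2.imwrite('pics/crop1.png',np.vstack([a,b]))
# plane fit on turret upper surfaces
for n in P:
    v=V[n]; c0=v[210+30,230] if n=='scene' else v[170,285]
    print(n,c0)
```

```text
scene red 81 [188.4 224.4] [ 0.5171 -0.2586  0.1351] min [ 0.503 -0.271  0.123] max [ 0.525 -0.247  0.148]
scene brass 4 [182.  221.5] [ 0.5044 -0.2731  0.1344] min [ 0.495 -0.274  0.131] max [ 0.507 -0.273  0.137]
scene brass 67 [156.3 232.1] [ 0.4606 -0.3481  0.0598] min [ 0.448 -0.372  0.054] max [ 0.467 -0.323  0.068]
scene brass 12 [286.8 237.2] [ 0.6521 -0.0388  0.1796] min [ 0.646 -0.044  0.174] max [ 0.658 -0.029  0.184]
scene brass 13 [214.  267.8] [ 0.6929 -0.2199  0.1806] min [ 0.687 -0.226  0.176] max [ 0.699 -0.212  0.185]
scene blue 1290 [ 54.9 229.2] [ 0.4392 -0.5852  0.0795] min [ 0.201 -0.7    0.05 ] max [ 0.452 -0.553  0.107]
scene blue 288 [153.9 221.4] [ 0.442  -0.3479  0.0851] min [ 0.411 -0.376  0.06 ] max [ 0.465 -0.322  0.092]
scene blue 89 [262.  225.6] [ 0.5895 -0.0836  0.1612] min [ 0.571 -0.113  0.149] max [ 0.6   -0.054  0.171]
scene blue 39 [222.5 228.9] [ 0.5468 -0.1789  0.126 ] min [ 0.53  -0.188  0.115] max [ 0.559 -0.162  0.138]
scene blue 250 [211.9 242.6] [ 0.5984 -0.2112  0.1509] min [ 0.573 -0.242  0.133] max [ 0.627 -0.181  0.17 ]
scene blue 26 
[... 555 characters left out ...]
.2556 -0.5579  0.1007] min [ 0.201 -0.623  0.051] max [ 0.311 -0.549  0.105]
side blue 217 [300.4 157.6] [ 0.5933 -0.2093  0.1459] min [ 0.566 -0.243  0.134] max [ 0.618 -0.178  0.173]
side blue 44 [270.  161.4] [ 0.6364 -0.1091  0.1891] min [ 0.609 -0.122  0.176] max [ 0.655 -0.102  0.202]
side blue 160 [367.3 166.4] [ 0.4336 -0.3459  0.0847] min [ 0.409 -0.374  0.078] max [ 0.459 -0.321  0.092]
side blue 31 [277.5 185.1] [ 0.5809 -0.0623  0.1612] min [ 0.569 -0.088  0.15 ] max [ 0.59  -0.049  0.167]
side blue 41 [307.2 187.6] [ 0.5267 -0.1336  0.1227] min [ 0.499 -0.149  0.106] max [ 0.545 -0.124  0.134]
scene [ 0.60451326 -0.16746176  0.151451  ]
side [ 0.59953592 -0.13344422  0.15367802]
```

View pics/crop1.png

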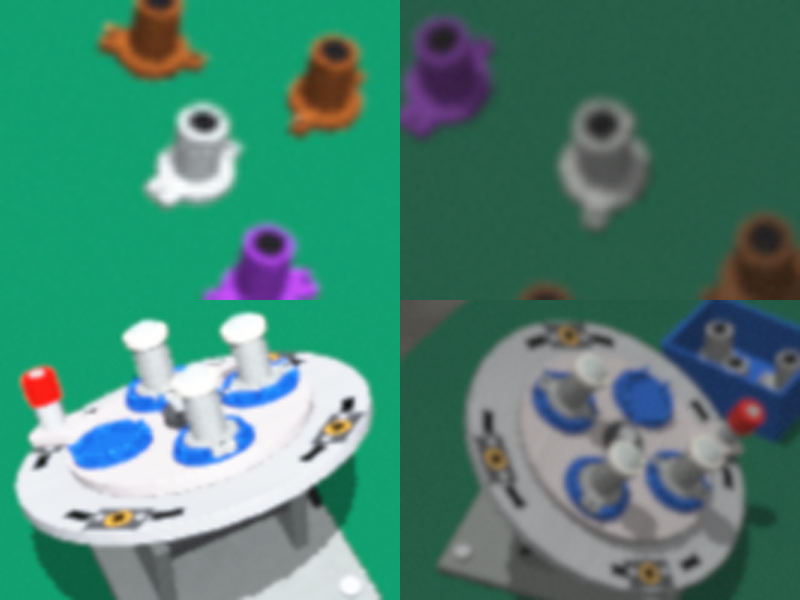

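The crop shows the wide ear of the grey housing at lower left in the scene view, at (160,188) in crop pixels. The narrow ear is at upper right, (235,148). Next I'll fit the turret pose and the housing pose.

```bash
cat >> h.py <<'E'
def fix(X,Y,psi):  # world_from_fixture
    T=np.eye(4);T[:3,:3]=R.from_euler('z',psi).as_matrix();T[:3,3]=[X,Y,0];return T
A=np.eye(4);A[:3,:3]=np.array([[.8660254,0,.5],[0,1,0],[-.5,0,.8660254]]).T@np.eye(3)
A[:3,:3]=np.column_stack([[.8660254,0,.5],[0,1,0],[-.5,0,.8660254]]);A[:3,3]=[-.03,0,.13]
E
python3 - <<'E'
from h import *
from scipy.optimize import least_squares
V={};P={}
for n in ('scene','side'):
    z=np.load(f'pics/{n}0.npz'); V[n]=cloud(n,z['d'],eyes.calibration(n)); P[n]=z['p'].astype(int)
def plate(v,x): 
    T=fix(*x)@A; return (v-T[:3,3])@T[:3,:3]
x=np.array([.62,-.145,.2])
# knob start: front right => (-93,-93,50); nest (0,-66,18)
def feats(x):
    T=fix(*x)@A
    f=lambda p:T[:3,:3]@np.array(p)+T[:3,3]
    return np.r_[f([0,-.066,.018])-[.5985,-.2108,.150], f([-.0933,-.0933,.050])-[.514,-.262,.1345]]
s=least_squares(feats,x); x=s.x; print('init',x.round(4),s.fun.round(4))
for n in V:
    v=V[n].reshape(-1,3); y=x.copy()
    for it in range(5):
        q=plate(v,y); rr=np.hypot(q[:,0],q[:,1])
        def pl(lo,hi,h): return v[(rr>lo)&(rr<hi)&(abs(q[:,2]-h)<.006)]
        a=pl(.108,.146,0); b=v[(rr<.1)&(abs(q[:,2]-.014)<.003)]
        # normal of the plate
        def nf(w): return np.r_[(plate(a,w))[:,2],plate(b,w)[:,2]-.014]
        s=least_squares(nf,y,loss='soft_l1',f_scale=.001); 
        m=a.mean(0); nn=np.linalg.svd(a-m,full_matrices=False)[2][2]; nn*=np.sign(nn[2])
        psi=np.arctan2(-nn[1],-nn[0])
        # boundaries in image: hull of plate points
        big=q[(rr<.165)&(abs(q[:,2])<.003)][:,:2]
        h=cv2.convexHull(big.astype(np.float32))[:,0]
        hh=h[np.hypot(*h.T)>.142]
        c=least_squares(lambda c:np.hypot(hh[:,0]-c[0],hh[:,1]-c[1])-c[2],[0,0,.15],loss='soft_l1',f_scale=.001).x
        y=np.r_[y[:2]+(R.from_euler('z',y[2]).as_matrix()[:2,:2]@[c[0]*.866,c[1]]),psi]
    q=plate(v,y);rr=np.hypot(q[:,0],q[:,1])
    print(n,y.round(4),'tilt',np.degrees(np.arccos(nn[2])).round(2),'circ',c.round(4),'plate h',np.median(q[(rr>.11)&(rr<.146)&(abs(q[:,2])<.01)][:,2]).round(4),'head h',np.median(q[(rr<.1)&(abs(q[:,2]-.014)<.006)][:,2]).round(4), len(hh))
    R_,G,B=[P[n][...,i].ravel() for i in range(3)]
    k=(R_>110)&(R_>2.2*G)&(R_>2.2*B)&(rr<.16)&(q[:,2]>.02)
    print(' red',k.sum(),q[k].min(0).round(4),q[k].max(0).round(4),np.median(q[k],0).round(4))
    k=(rr<.09)&(q[:,2]>.06)&(q[:,2]<.095)
    import itertools
    for ang in (0,90,180):
        e=.066*np.array([np.cos(np.radians(ang)),np.sin(np.radians(ang))]); j=k&(np.hypot(q[:,0]-e[0],q[:,1]-e[1])<.035); t=q[j&(q[:,2]>.080)]
        print(' lamp',ang,j.sum(),(t.min(0)/2+t.max(0)/2).round(4) if len(t) else None,(t.max(0)-t.min(0)).round(4) if len(t) else None)
    # housing
    u,w=(360,192) if n=='scene' else (260,320)
    sub=V[n][w-25:w+25,u-25:u+25].reshape(-1,3); sp=P[n][w-25:w+25,u-25:u+25].reshape(-1,3)
    g=(sub[:,2]>.003)&(np.ptp(sp,axis=1)<25); t=sub[g]
    top=t[t[:,2]>.042]; fl=t[t[:,2]<.012]
    cen=(top.min(0)+top.max(0))/2
    d=fl[:,:2]-cen[:2]; far=d[np.hypot(*d.T)>.0255]
    print(' housing top',cen.round(4),top[:,2].max().round(4),(top.max(0)-top.min(0)).round(4),'mean',top.mean(0).round(4))
    print('  far ear pts',[(np.hypot(*e).round(3),np.degrees(np.arctan2(e[1],e[0])).round(0)) for e in far])
E
```

```text
init [ 0.6193 -0.1363  0.2699] [ 0.0008  0.0005 -0.0044 -0.0008 -0.0005 -0.0078]
scene [ 0.6229 -0.1392  0.2152] tilt 29.91 circ [-0.      0.      0.1501] plate h 0.0017 head h 0.016 49
 red 108 [-0.0986 -0.1067  0.04  ] [-0.0777 -0.0795  0.066 ] [-0.0836 -0.0945  0.0539]
 lamp 0 154 [0.0696 0.0002 0.0822] [0.0208 0.0221 0.0042]
 lamp 90 136 [0.0005 0.0651 0.0828] [0.024  0.0222 0.0055]
 lamp 180 125 [-0.0646 -0.0004  0.0824] [0.0195 0.0241 0.0044]
 housing top [0.4816 0.2418 0.0486] 0.0551 [0.1077 0.0238 0.0131] mean [0.4523 0.242  0.048 ]
  far ear pts [(np.float64(0.066), np.float64(156.0)), (np.float64(0.063), np.float64(153.0)), (np.float64(0.058), np.float64(156.0)), (np.float64(0.059), np.float64(153.0)), (np.float64(0.058), np.float64(-167.0)), (np.float64(0.055), np.float64(158.0)), (np.float64(0.054), np.float64(155.0)), (np.float64(0.058), np.float64(152.0)), (np.float64(0.056), np.float64(-162.0)), (np.float64(0.056), np.float64(-166.0)), (np.float64(0.049), np.float64(158.0)), (np.float64(0.051), np.float64(155.0)), (np.float64(0.055), np.float64(-162.0)), (np.float64(0.
[... 7185 characters left out ...]
), np.float64(-53.0)), (np.float64(0.291), np.float64(-53.0)), (np.float64(0.29), np.float64(-54.0)), (np.float64(0.289), np.float64(-54.0)), (np.float64(0.287), np.float64(-51.0)), (np.float64(0.287), np.float64(-51.0)), (np.float64(0.287), np.float64(-52.0)), (np.float64(0.286), np.float64(-52.0)), (np.float64(0.284), np.float64(-51.0)), (np.float64(0.284), np.float64(-51.0)), (np.float64(0.283), np.float64(-52.0)), (np.float64(0.283), np.float64(-52.0)), (np.float64(0.282), np.float64(-51.0)), (np.float64(0.281), np.float64(-52.0)), (np.float64(0.282), np.float64(-52.0)), (np.float64(0.279), np.float64(-51.0)), (np.float64(0.28), np.float64(-52.0)), (np.float64(0.257), np.float64(-65.0))]
```

```bash
cat >> h.py <<'E'
FX=(.621,-.138,.2135)
def knob(th,lift=0,h=.05,X=FX,r0=.132): # th head angle; plate coords angle
    a=np.radians(225)-th
    T=fix(*X)@A; return T[:3,:3]@np.array([r0*np.cos(a),r0*np.sin(a),h+lift])+T[:3,3]
def pose():
    o=r.get_obs(); return o,np.array(o['tcp_pos']),Rot(o['orientation'])
def togo(target,yaw=None):
    o,p,M=pose(); d=M.T@(np.array(target)-p); y=np.degrees(np.arctan2(M[1,0],M[0,0]))
    print('t',round(o['clock'],2),'tcp',p.round(4),'yaw',y.round(2),'F',o['contact_force'].round(1),'w',round(o['grip_width'],4))
    if yaw is not None: # turn, and shift in axes after the turn
        t=(y-yaw+180)%360-180; Ry=R.from_euler('z',np.radians(yaw)).as_matrix(); N=np.column_stack([Ry[:,0],-Ry[:,1],-Ry[:,2]])
        print(' turn',t.round(2),'shift now-axes(mm)',(d*1e3).round(1),'after-turn axes',(N.T@(np.array(target)-p)*1e3).round(1))
    else: print(' shift(mm)',(d*1e3).round(1))
E
python3 - <<'E'
from h import *
k=knob(0); print(k)
togo(k+[0,0,.115],12.2)
print(Rot(r.get_obs()['orientation']).round(3))
E
```

```text
[ 0.50802752 -0.25799945  0.12663222]
t 0.15 tcp [ 0.228  -0.6349  0.2445] yaw 19.75 F [-0.3 -0.8  0.3] w 0.0854
 turn 7.55 shift now-axes(mm) [ 390.9 -260.     3.2] after-turn axes [ 353.3 -309.2    2.9]
[[ 0.941  0.338 -0.001]
 [ 0.338 -0.941  0.001]
 [-0.    -0.001 -1.   ]]
```

Emit:
arm_command(
  plan="0 0 -0.03 7.5; 0 0 -0.03 0; 0.032 -0.028 0 0; 0.032 -0.028 0 0; 0.032 -0.028 0 0; 0.032 -0.028 0 0; 0.032 -0.028 0 0; 0.032 -0.028 0 0; 0.032 -0.028 0 0; 0.032 -0.028 0 0; 0.032 -0.028 0 0; 0.032 -0.028 0.03 0; 0.033 -0.029 0.03 0; 0 0 0 0; 0 0 0 0",
  hand=-1,
  grip_force=60,
)

```text
clock: 2.02
tcp_pos: [0.5072, -0.259, 0.2452]
orientation: [3.123, 0.335, -0.001]
contact_force: [1.0, -1.0, 0.6]
grip_width: 0.0853
gripper_force: 0.0
```

```bash
cat >> h.py <<'E'
def wrist(tag,up=1.4286):
    o,p,M=pose(); c=eyes.calibration('wrist'); im,d=eyes.grab_frame('wrist')
    np.savez(f'pics/{tag}.npz',p=im,d=d,tp=p,M=M)
    cv2.imwrite(f'pics/{tag}.png',cv2.resize(im[:,:,::-1],(800,600),interpolation=cv2.INTER_CUBIC))
def wcloud(tag):
    z=np.load(f'pics/{tag}.npz'); c=eyes.calibration('wrist'); f=210/np.tan(np.radians(c['fov_y'])/2)
    v,u=np.mgrid[0:420,0:560]; x=(u-c['cx'])/f; y=(v-c['cy'])/f; th=np.hypot(x,y); s=np.where(th>0,np.tan(th)/np.maximum(th,1e-9),1)
    d=z['d']; q=np.stack([x*s*d,-y*s*d,-d],-1); T=np.array(c['tool_from_camera'])
    q=q@T[:3,:3].T+T[:3,3]; return z['p'],q@z['M'].T+z['tp']
E
python3 - <<'E'
from h import *
togo(knob(0)+[0,0,.1]); wrist('w1')
im,v=wcloud('w1'); T=fix(*FX)@A; q=(v-T[:3,3])@T[:3,:3]
a=im.astype(int); k=(a[...,0]>100)&(a[...,0]>2*a[...,1])&(a[...,0]>2*a[...,2])&(np.linalg.norm(v-knob(0),axis=-1)<.05)
w=v[k];Q=q[k]; print(k.sum(),'plate',Q.min(0).round(4),Q.max(0).round(4),'world min/max',w.min(0).round(4),w.max(0).round(4))
top=Q[Q[:,2]>Q[:,2].max()-.006]; print('top centre',(top.min(0)/2+top.max(0)/2).round(4),(top.max(0)-top.min(0)).round(4))
rr=np.hypot(q[...,0],q[...,1]); m=(rr>.11)&(rr<.145)&(abs(q[...,2])<.01); print('plate h',np.median(q[m][:,2]).round(4)); m=(rr<.1)&(abs(q[...,2]-.014)<.007); print('head h',np.median(q[m][:,2]).round(4))
E
```

```text
t 2.02 tcp [ 0.5072 -0.259   0.2452] yaw 12.24 F [ 1.  -1.   0.6] w 0.0853
 shift(mm) [ 1.  -0.8 18.6]
1213 plate [-0.1074 -0.1081  0.039 ] [-0.079  -0.0794  0.0649] world min/max [ 0.4898 -0.2735  0.1201] [ 0.5243 -0.2438  0.1455]
top centre [-0.0934 -0.0937  0.0619] [0.028  0.0281 0.0059]
plate h 0.0006
head h 0.0149
```

View pics/w1.png

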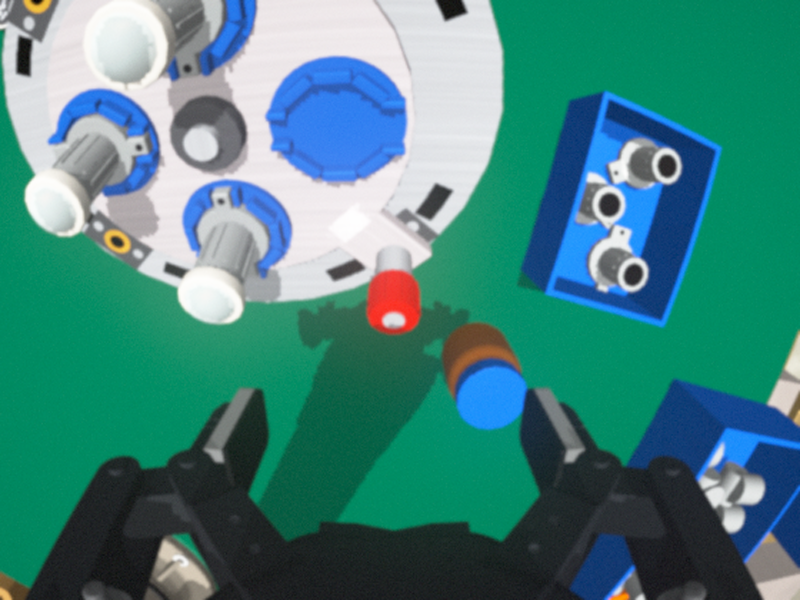

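The wrist view shows the red knob at (393,303), aligned with the tool. The front lamp is at (215,290) and well clear of the left finger. Descending to grasp it.

Emit:
arm_command(
  plan="0.001 -0.001 0.03 0; 0 0 0.03 0; 0 0 0.03 0; 0 0 0.02 0; 0 0 0.008 0; 0 0 0 0; 0 0 0 0",
)

```text
clock: 2.95
tcp_pos: [0.5089, -0.2579, 0.1285]
orientation: [3.123, 0.334, 0.003]
contact_force: [0.3, 0.3, 0.9]
grip_width: 0.0852
gripper_force: 0.0
```

Emit:
arm_command(
  plan="0 0 0 0; 0 0 0 0; 0 0 0 0; 0 0 0 0; 0 0 0 0; 0 0 0 0",
  hand=1,
  grip_force=60,
)

```text
clock: 3.7
tcp_pos: [0.508, -0.2576, 0.1275]
orientation: [3.123, 0.335, -0.001]
contact_force: [-3.9, -0.8, 5.9]
grip_width: 0.0262
gripper_force: 58.9
```

Emit:
arm_command(
  plan="-0.002 0 -0.0035 0; -0.002 0 -0.0035 0; -0.0015 0 -0.003 0; 0 0 0 0; 0 0 0 0",
)

```text
clock: 4.32
tcp_pos: [0.503, -0.2585, 0.1367]
orientation: [3.124, 0.335, 0.0]
contact_force: [3.9, -3.1, -11.4]
grip_width: 0.0264
gripper_force: 59.7
```

Run:
```python
from h import *
togo(knob(0)); 
N=fix(*FX)[:3,:3]
pts=[knob(t) for t in np.linspace(0,1.36,20)]
M=pose()[2]
for a,b in zip(pts,pts[1:]): print((M.T@(b-a)*1e3).round(1))
```

```text
t 4.33 tcp [ 0.503  -0.2585  0.1367] yaw 12.25 F [  3.9  -3.1 -11.4] w 0.0264
 shift(mm) [ 5.   0.5 10.1]
[-5.6 -6.9  3.2]
[-5.1 -7.4  3. ]
[-4.7 -7.8  2.7]
[-4.2 -8.1  2.4]
[-3.7 -8.5  2.1]
[-3.1 -8.7  1.8]
[-2.6 -9.   1.5]
[-2.  -9.2  1.2]
[-1.4 -9.3  0.8]
[-0.9 -9.4  0.5]
[-0.3 -9.4  0.2]
[ 0.3 -9.4 -0.2]
[ 0.9 -9.4 -0.5]
[ 1.5 -9.3 -0.9]
[ 2.  -9.1 -1.2]
[ 2.6 -9.  -1.5]
[ 3.2 -8.7 -1.8]
[ 3.7 -8.4 -2.1]
[ 4.2 -8.1 -2.4]
```

Emit:
arm_command(
  plan="-0.0056 -0.0069 0.0032 0; -0.0051 -0.0074 0.003 0; -0.0047 -0.0078 0.0027 0; -0.0042 -0.0081 0.0024 0; -0.0037 -0.0085 0.0021 0; -0.0031 -0.0087 0.0018 0; -0.0026 -0.009 0.0015 0; -0.002 -0.0092 0.0012 0; -0.0014 -0.0093 0.0008 0; -0.0009 -0.0094 0.0005 0; 0 0 0 0; 0 0 0 0",
)

```text
clock: 5.82
tcp_pos: [0.4525, -0.1818, 0.118]
orientation: [-3.122, -0.337, 0.0]
contact_force: [3.6, 3.6, -10.0]
grip_width: 0.0263
gripper_force: 60.0
```

Run:
```python
from h import *
togo(knob(.716,.0106))
```

```text
t 5.83 tcp [ 0.4525 -0.1818  0.118 ] yaw 12.33 F [  3.6   3.6 -10. ] w 0.0263
 shift(mm) [-0.4  2.   1.4]
```

Emit:
arm_command(
  plan="-0.0003 -0.0094 0.0002 0; 0.0003 -0.0094 -0.0002 0; 0.0009 -0.0094 -0.0005 0; 0.0015 -0.0093 -0.0009 0; 0.002 -0.0091 -0.0012 0; 0.0026 -0.009 -0.0015 0; 0.0032 -0.0087 -0.0018 0; 0.0037 -0.0084 -0.0021 0; 0.0042 -0.0081 -0.0024 0; 0 0 0 0; 0 0 0 0",
)

```text
clock: 7.2
tcp_pos: [0.4541, -0.0995, 0.1289]
orientation: [-3.123, -0.336, -0.003]
contact_force: [4.8, 2.4, -10.0]
grip_width: 0.0263
gripper_force: 60.2
```

Run:
```python
from h import *
togo(knob(1.36,.0106))
T=fix(*FX)@A; p=T[:3,:3].T@(pose()[1]-T[:3,3]); print(p.round(4), np.pi*1.25-np.arctan2(p[1],p[0]))
pts=[knob(t) for t in np.linspace(1.36,1.72,11)]; M=pose()[2]
for a,b in zip(pts,pts[1:]): print((M.T@(b-a)*1e3).round(2))
```

```text
t 7.2 tcp [ 0.4541 -0.0995  0.1289] yaw 12.29 F [  4.8   2.4 -10. ] w 0.0263
 shift(mm) [-1.3  1.2  1.8]
[-0.1088  0.073   0.0615] 1.376125490908648
[ 2.31 -3.94 -1.32]
[ 2.43 -3.84 -1.39]
[ 2.54 -3.74 -1.46]
[ 2.66 -3.63 -1.53]
[ 2.77 -3.52 -1.59]
[ 2.88 -3.4  -1.65]
[ 2.98 -3.28 -1.71]
[ 3.08 -3.15 -1.77]
[ 3.18 -3.02 -1.82]
[ 3.27 -2.89 -1.88]
```

Emit:
arm_command(
  plan="0.0012 0 0.0022 0; 0 0 0 0; 0 0 0 0",
)

```text
clock: 7.58
tcp_pos: [0.4553, -0.0993, 0.1267]
orientation: [-3.123, -0.336, -0.003]
contact_force: [6.3, 1.8, -8.8]
grip_width: 0.0263
gripper_force: 60.3
```

Emit:
arm_command(
  plan="0 0 0 0; 0 0 0 0; 0 0 0 0; 0 0 0 0",
  hand=0.2,
)

```text
clock: 8.07
tcp_pos: [0.4541, -0.1002, 0.1265]
orientation: [3.124, 0.335, -0.0]
contact_force: [-0.8, 0.2, -0.3]
grip_width: 0.0342
gripper_force: 0.0
```

```bash
cat >> h.py <<'E'
def red(n):
    im,d=eyes.grab_frame(n); v=cloud(n,d,eyes.calibration(n)); T=fix(*FX)@A; q=(v-T[:3,3])@T[:3,:3]; a=im.astype(int)
    k=(a[...,0]>100)&(a[...,0]>2*a[...,1])&(a[...,0]>2*a[...,2])&(abs(np.hypot(q[...,0],q[...,1])-.132)<.03)&(q[...,2]>.03)&(q[...,2]<.1)
    Q=q[k]; print(n,k.sum(),'plate',np.percentile(Q,[3,97],axis=0).round(4).tolist(),'med',np.median(Q,0).round(4)) if k.sum() else print(n,'none')
E
python3 - <<'E'
from h import *
togo(knob(1.36,.0106)); red('scene'); red('side')
E
```

```text
t 8.07 tcp [ 0.4541 -0.1002  0.1265] yaw 12.24 F [-0.8  0.2 -0.3] w 0.0342
 shift(mm) [-1.2  0.6 -0.6]
scene 95 plate [[-0.1146, 0.0587, 0.0493], [-0.0938, 0.0889, 0.0717]] med [-0.0989  0.0691  0.0624]
side 5 plate [[-0.1213, 0.0746, 0.0721], [-0.1175, 0.0847, 0.0752]] med [-0.1191  0.0797  0.0727]
```

Emit:
arm_command(
  plan="0.0012 -0.0019 -0.0007 0; 0.0012 -0.0019 -0.0007 0; 0.0012 -0.0019 -0.0007 0; 0.0012 -0.0019 -0.0007 0; 0.0012 -0.0019 -0.0007 0; 0 0 0 0",
)

```text
clock: 8.93
tcp_pos: [0.4593, -0.0924, 0.1304]
orientation: [3.12, 0.332, 0.004]
contact_force: [2.8, -9.3, -0.1]
grip_width: 0.0341
gripper_force: 5.1
```

Emit:
arm_command(
  plan="0.0012 -0.0018 -0.0007 0; 0.0013 -0.0018 -0.0007 0; 0.0013 -0.0018 -0.0007 0; 0 0 0 0",
)

```text
clock: 9.43
tcp_pos: [0.4618, -0.0868, 0.1325]
orientation: [3.12, 0.331, 0.004]
contact_force: [2.6, -11.9, -0.1]
grip_width: 0.0341
gripper_force: 5.8
```

Run:
```python
from h import *
togo(knob(1.46,.008)); red('scene'); red('side')
```

```text
t 9.43 tcp [ 0.4618 -0.0868  0.1325] yaw 12.12 F [  2.6 -11.9  -0.1] w 0.0341
 shift(mm) [-3.6  1.4  3.8]
scene 62 plate [[-0.1011, 0.0701, 0.0521], [-0.0862, 0.0899, 0.0724]] med [-0.0927  0.079   0.0632]
side 17 plate [[-0.1153, 0.0766, 0.0653], [-0.1034, 0.0963, 0.0739]] med [-0.1108  0.0913  0.0703]
```

Emit:
arm_command(
  plan="0.0012 -0.0018 -0.0007 0; 0.0012 -0.0018 -0.0008 0; 0.0013 -0.0018 -0.0008 0; 0 0 0 0",
)

```text
clock: 10.02
tcp_pos: [0.4645, -0.0804, 0.1349]
orientation: [3.12, 0.331, 0.004]
contact_force: [3.0, -10.2, -1.0]
grip_width: 0.034
gripper_force: 5.5
```

Emit:
arm_command(
  plan="0.0013 -0.0018 -0.0008 0; 0.0013 -0.0018 -0.0008 0; 0.0013 -0.0018 -0.0008 0; 0 0 0 0",
)

```text
clock: 10.52
tcp_pos: [0.4673, -0.0744, 0.1372]
orientation: [3.12, 0.332, 0.005]
contact_force: [2.9, -11.0, -0.8]
grip_width: 0.0342
gripper_force: 5.6
```

Run:
```python
from h import *
togo(knob(1.52,.008)); red('scene'); red('side')
```

```text
t 10.53 tcp [ 0.4673 -0.0744  0.1372] yaw 12.13 F [  2.9 -11.   -0.8] w 0.0342
 shift(mm) [-7.1  6.3  6. ]
scene 58 plate [[-0.0915, 0.0817, 0.0525], [-0.078, 0.1009, 0.0723]] med [-0.0843  0.0918  0.0638]
side 16 plate [[-0.1063, 0.0937, 0.0646], [-0.0965, 0.1082, 0.0751]] med [-0.1015  0.101   0.0701]
```

Emit:
arm_command(
  plan="0.0004 -0.0018 -0.0002 0; 0.0006 -0.0018 -0.0002 0; 0.0006 -0.0018 -0.0002 0; 0 0 0 0",
)

```text
clock: 11.12
tcp_pos: [0.468, -0.0699, 0.1381]
orientation: [3.119, 0.33, 0.006]
contact_force: [3.9, -13.8, 0.8]
grip_width: 0.0341
gripper_force: 7.3
```

Emit:
arm_command(
  plan="0.0006 -0.0015 -0.0002 0; 0.0006 -0.0015 -0.0002 0; 0 0 0 0",
)

```text
clock: 11.5
tcp_pos: [0.4685, -0.0674, 0.1386]
orientation: [3.119, 0.329, 0.005]
contact_force: [4.3, -15.5, 1.2]
grip_width: 0.0342
gripper_force: 8.2
```

Run:
```python
from h import *
togo(knob(1.57,.008)); red('scene'); red('side')
```

```text
t 11.5 tcp [ 0.4685 -0.0674  0.1386] yaw 12.03 F [  4.3 -15.5   1.2] w 0.0342
 shift(mm) [-5.8  8.   5.1]
scene 61 plate [[-0.0875, 0.0875, 0.0502], [-0.0717, 0.108, 0.0721]] med [-0.0778  0.0982  0.063 ]
side 10 plate [[-0.0999, 0.1032, 0.0672], [-0.0924, 0.1118, 0.0744]] med [-0.0968  0.106   0.071 ]
```

Emit:
arm_command(
  plan="0.0012 -0.0016 -0.0006 0; 0.0012 -0.0016 -0.0006 0; 0 0 0 0",
)

```text
clock: 11.98
tcp_pos: [0.4695, -0.0618, 0.1395]
orientation: [3.121, 0.331, 0.003]
contact_force: [0.9, -10.0, 0.7]
grip_width: 0.0341
gripper_force: 5.1
```

Emit:
arm_command(
  plan="0.0012 -0.0016 -0.0006 0; 0.0012 -0.0016 -0.0006 0; 0 0 0 0",
)

```text
clock: 12.35
tcp_pos: [0.4712, -0.0604, 0.1408]
orientation: [3.118, 0.328, 0.003]
contact_force: [2.8, -16.0, 1.5]
grip_width: 0.0344
gripper_force: 8.3
```

Run:
```python
from h import *
togo(knob(1.62,.008)); red('scene'); red('side')
```

```text
t 12.35 tcp [ 0.4712 -0.0604  0.1408] yaw 12.01 F [  2.8 -16.    1.5] w 0.0344
 shift(mm) [-5.7  9.7  4.9]
scene 51 plate [[-0.0814, 0.0934, 0.0444], [-0.0657, 0.1131, 0.0646]] med [-0.0707  0.1048  0.0577]
side 8 plate [[-0.0968, 0.1035, 0.06], [-0.0898, 0.111, 0.0648]] med [-0.0937  0.1078  0.0631]
```

The knob top fell from 72 to 64.6 mm and the force rose, so the plunger has dropped home. I'll back off, open, rise and measure the station.

Emit:
arm_command(
  plan="0 0.004 0 0; 0 0.001 0 0; 0 0 0 0",
)

```text
clock: 12.82
tcp_pos: [0.4715, -0.062, 0.1404]
orientation: [3.122, 0.332, 0.001]
contact_force: [-0.2, -6.5, 2.5]
grip_width: 0.0343
gripper_force: 3.2
```

Emit:
arm_command(
  plan="0 0 0 0; 0 0 0 0; 0 0 -0.02 0; 0 0 -0.03 0; 0 0 -0.03 0; 0 0 -0.03 0; 0 0 0 0; 0 0 0 0",
  hand=-0.4,
)

```text
clock: 13.82
tcp_pos: [0.4706, -0.0597, 0.2493]
orientation: [-3.123, -0.336, 0.001]
contact_force: [0.0, 0.4, 0.4]
grip_width: 0.0598
gripper_force: 0.0
```

Run:
```python
from h import *
togo(knob(1.62)); wrist('w2')
im,v=wcloud('w2'); T=fix(*FX)@A; q=(v-T[:3,3])@T[:3,:3]
a=im.astype(int); rr=np.hypot(q[...,0],q[...,1]); k=(a[...,0]>100)&(a[...,0]>2*a[...,1])&(a[...,0]>2*a[...,2])&(abs(rr-.132)<.03)&(q[...,2]>.02)
Q=q[k]; print(k.sum(),Q.min(0).round(4),Q.max(0).round(4))
c=(np.percentile(Q,1,axis=0)+np.percentile(Q,99,axis=0))/2; print('c',c.round(4),'r',np.hypot(*c[:2]),'head',np.pi*1.25-np.arctan2(c[1],c[0]))
b=(a[...,2]>130)&(a[...,0]<70)&(q[...,2]>.012)&(q[...,2]<.022)&(q[...,0]<-.03)&(abs(q[...,1])<.05)
F=q[b]; print('nest floor',b.sum(),F.min(0).round(4),F.max(0).round(4),F.mean(0).round(4))
m=(rr>.11)&(rr<.145)&(abs(q[...,2])<.01); print('plate h',np.median(q[m][:,2]).round(4))
red('scene');red('side')
```

```text
t 13.82 tcp [ 0.4706 -0.0597  0.2493] yaw 12.28 F [0.  0.4 0.4] w 0.0598
 shift(mm) [ -1.3  10.6 120.4]
1242 [-0.097   0.0876  0.0386] [0.1074 0.116  0.2242]
c [-0.0821  0.1022  0.0523] r 0.131122351784689 head 1.6792093450526626
nest floor 2290 [-0.0988 -0.0498  0.0159] [-0.0305  0.0399  0.022 ] [-0.0638  0.0063  0.0187]
plate h 0.0006
scene 72 plate [[-0.0889, 0.0872, 0.0468], [-0.0673, 0.1135, 0.0642]] med [-0.0732  0.0997  0.0582]
side 67 plate [[-0.0948, 0.1011, 0.0462], [-0.073, 0.1186, 0.0665]] med [-0.0815  0.1126  0.0611]
```

View pics/w2.png

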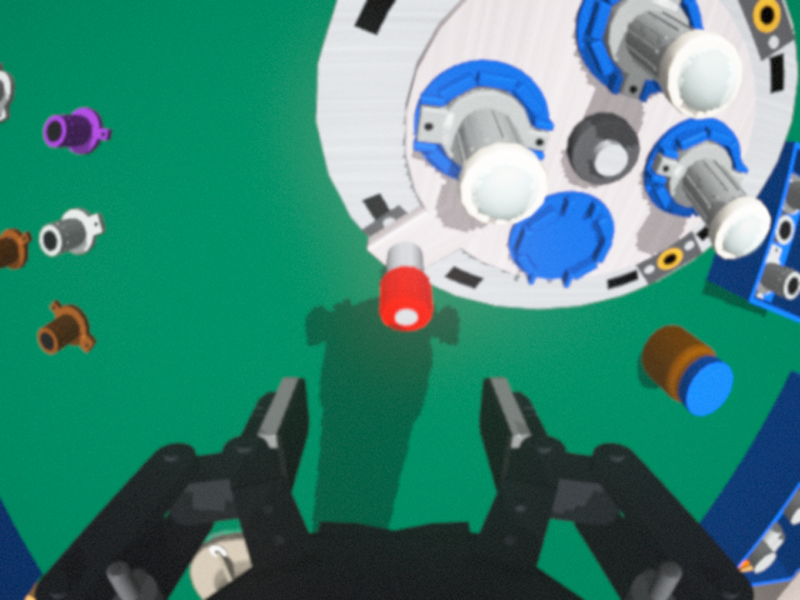

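The wrist view shows the empty nest at the front, at (560,237), and the knob home at (405,295). The head is at about 1.675 rad. The bare housing is at (70,232) with its wide ear at the right. I'll move over the housing.

Emit:
arm_command(
  plan="0 -0.03 0 0; 0.004 -0.03 0 0; 0.005 -0.03 0 0; 0.005 -0.03 0 0; 0.005 -0.03 0 0; 0.005 -0.03 0 0; 0.005 -0.03 0 0; 0.005 -0.03 0 0; 0.005 -0.03 0 0; 0.005 -0.029 0 0; 0 0 0 0; 0 0 0 0",
)

```text
clock: 15.48
tcp_pos: [0.4505, 0.2406, 0.2493]
orientation: [3.123, 0.335, -0.002]
contact_force: [0.7, -0.0, 0.5]
grip_width: 0.0597
gripper_force: 0.0
```

Run:
```python
from h import *
togo([.45,.242,.04]); wrist('w3')
im,v=wcloud('w3'); a=im.astype(int)
g=(np.ptp(a,axis=2)<40)&(v[...,2]>.003)&(v[...,2]<.06)&(np.hypot(v[...,0]-.45,v[...,1]-.242)<.05)
P=v[g]; top=P[(P[:,2]>.044)]; c=np.median(top,0); top=top[np.hypot(*(top-c)[:,:2].T)<.02]; ce=(np.percentile(top,2,axis=0)+np.percentile(top,98,axis=0))/2
print(len(P),'top',ce.round(4),np.ptp(top,axis=0).round(4),'zmax',np.percentile(P[:,2],99))
fl=P[(P[:,2]>.004)&(P[:,2]<.0095)]; 
# bottom flange circle fit
d=fl[:,:2]-ce[:2]; rr=np.hypot(*d.T); an=np.degrees(np.arctan2(d[:,1],d[:,0]))
far=(rr>.0245)&(rr<.037); H,e=np.histogram(an[far],36,(-180,180)); print([(int(x),int(n)) for x,n in zip(e,H) if n])
print('n far',far.sum(), 'max r',rr[rr<.04].max())
s=np.array(list(map(int,[0]))); 
cv2.imwrite('pics/w3c.png',cv2.resize(im[150:330,180:420,::-1],(800,600),interpolation=cv2.INTER_CUBIC))
```

```text
t 15.47 tcp [0.4505 0.2406 0.2493] yaw 12.24 F [ 0.7 -0.   0.5] w 0.0597
 shift(mm) [ 1.000e-01 -1.600e+00  2.093e+02]
1367 top [0.4354 0.2436 0.0481] [0.0277 0.0272 0.0072] zmax 0.04968032651767409
[(-90, 12), (-80, 28), (-70, 23), (-60, 30), (-50, 7), (100, 17), (110, 25), (120, 10)]
n far 152 max r 0.032696241741413196
```

View pics/w3.png

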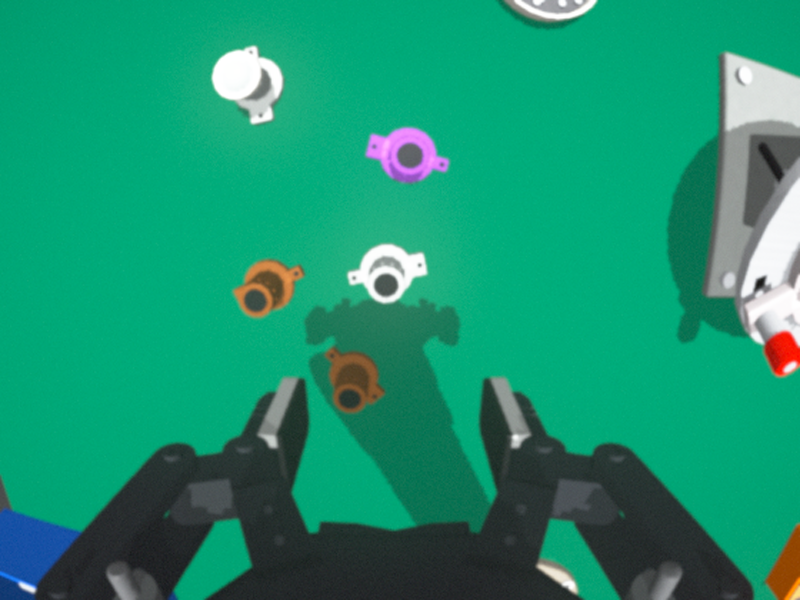

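The bare housing is at (386,275), with its narrow ear at left and its wide ear at right. I'll grip it at the yaw that suits the station.

Emit:
arm_command(
  plan="-0.014 -0.006 0.01 0; 0 0 0.01 -9.8; 0 0 0.01 -9.8; 0 0 0.01 -9.8; 0 0 0.01 -9.8; 0 0 0.01 -9.8; 0 0 0.01 -9.8; 0 0 0.01 -9.8; 0 0 0.01 -9.8; 0 0 0.01 -9.8; 0 0 0.01 -9.8; 0 0 0.01 -9.8; 0 0 0 0; 0 0 0 0",
)

```text
clock: 17.27
tcp_pos: [0.4353, 0.2442, 0.1301]
orientation: [1.574, 2.719, -0.0]
contact_force: [0.0, -0.3, -0.1]
grip_width: 0.0599
gripper_force: 0.0
```

Run:
```python
from h import *
togo([.4354,.2436,.032],120); print(r.get_obs()['joints'].round(3)); wrist('w4')
im,v=wcloud('w4'); a=im.astype(int)
g=(np.ptp(a,axis=2)<40)&(v[...,2]>.003)&(v[...,2]<.06)&(np.hypot(v[...,0]-.4354,v[...,1]-.2436)<.038)
P=v[g]; top=P[(P[:,2]>.044)]; ce=(np.percentile(top,2,axis=0)+np.percentile(top,98,axis=0))/2
fl=P[(P[:,2]>.004)&(P[:,2]<.0105)]; d=fl[:,:2]-ce[:2]; rr=np.hypot(*d.T); an=np.degrees(np.arctan2(d[:,1],d[:,0])); f=rr>.026
w=f&(abs(an+66)<40); n=f&(abs(an-114)<40); print(len(P),'top',ce.round(4),np.ptp(top,axis=0).round(4),'ear az',an[w].mean().round(1),w.sum(),'narrow',an[n].mean().round(1),n.sum())
```

```text
t 17.27 tcp [0.4353 0.2442 0.1301] yaw 119.86 F [ 0.  -0.3 -0.1] w 0.0599
 turn -0.14 shift now-axes(mm) [-0.6 -0.2 98.1] after-turn axes [-0.6 -0.2 98.1]
[-0.004  0.452 -0.775  2.034  0.43   0.822 -0.507]
2729 top [0.4351 0.2439 0.0478] [0.0277 0.0275 0.0067] ear az -72.7 22 narrow 113.8 98
```

Emit:
arm_command(
  plan="-0.0005 0 0.03 0; 0 0 0.03 0; 0 0 0.02 0; 0 0 0.012 0; 0 0 0.006 0; 0 0 0 0; 0 0 0 0",
)

```text
clock: 18.2
tcp_pos: [0.4364, 0.2443, 0.0326]
orientation: [1.569, 2.721, 0.002]
contact_force: [0.2, 0.0, 0.2]
grip_width: 0.0598
gripper_force: 0.0
```

Emit:
arm_command(
  plan="0 0 0 0; 0 0 0 0; 0 0 0 0; 0 0 0 0; 0 0 0 0",
  hand=1,
  grip_force=25,
)

```text
clock: 18.82
tcp_pos: [0.4361, 0.244, 0.0324]
orientation: [1.569, 2.721, 0.0]
contact_force: [-1.5, -0.4, 6.3]
grip_width: 0.0272
gripper_force: 24.5
```

Emit:
arm_command(
  plan="0 0 -0.02 0; 0 0 -0.04 0; 0 0 -0.05 0; 0 0 -0.05 0; 0 0 -0.05 9.8; 0 0 0 9.8; 0 0 0 9.8; 0 0 0 9.8; 0 0 0 9.8; 0 0 0 9.8; 0 0 0 9.8; 0 0 0 9.8; 0 0 0 9.8; 0 0 0 9.8; 0 0 0 9.8; 0 0 0 0; 0 0 0 0",
)

```text
clock: 20.95
tcp_pos: [0.4357, 0.2441, 0.2424]
orientation: [-3.123, -0.341, -0.0]
contact_force: [0.2, -0.6, -0.1]
grip_width: 0.0272
gripper_force: 24.9
```

Run:
```python
from h import *
T=fix(*FX)@A; th=1.675; a=np.radians(270)-th
nest=T[:3,:3]@np.array([.066*np.cos(a),.066*np.sin(a),.0185])+T[:3,3]; print('nest',nest.round(4), np.degrees(a))
togo(nest+[0,0,.12],12.2)
wrist('w5')
```

```text
nest [ 0.5256 -0.1517  0.1132] 174.0295693155871
t 20.95 tcp [0.4357 0.2441 0.2424] yaw 12.47 F [ 0.2 -0.6 -0.1] w 0.0272
 turn 0.27 shift now-axes(mm) [  2.4 405.8   9.1] after-turn axes [  4.3 405.8   9.2]
```

View pics/w5.png

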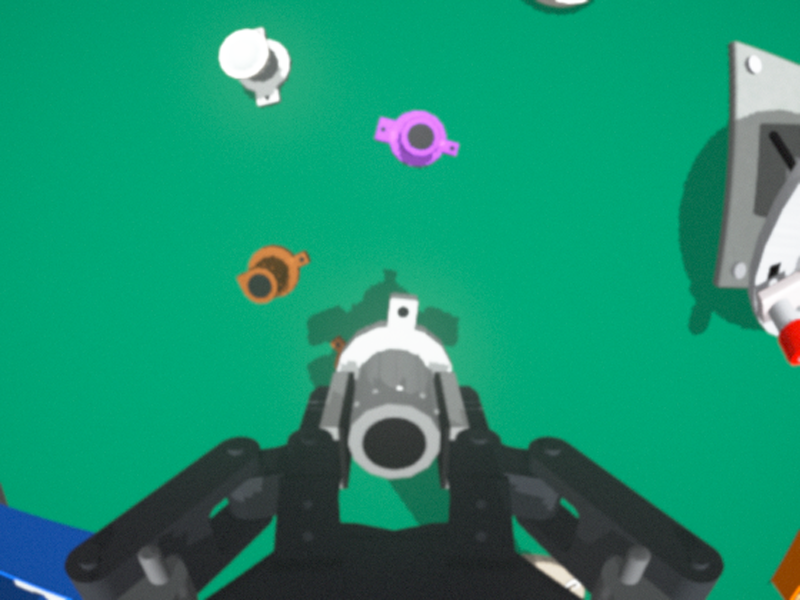

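The wrist view shows the housing held upright, with its narrow ear forward (uphill) at (403,312). Before descending I'll check the gripper envelope against the lamps.

Run:
```python
from h import *
im,v=wcloud('w5'); z=np.load('pics/w5.npz'); t=(v-z['tp'])@z['M']; t=t[(z['d']>0)&(t[...,2]<.06)&(np.hypot(t[...,0],t[...,1])<.15)]
for lo in np.arange(-.13,.05,.01):
    k=t[(t[:,2]>=lo)&(t[:,2]<lo+.01)]
    if len(k)>10: print('z',lo.round(2),len(k),'y',np.percentile(k[:,1],[1,99]).round(3),'x',np.percentile(k[:,0],[1,99]).round(3))
T=fix(*FX)@A; F=fix(*FX)
a=np.radians(174); nest=np.array([.066*np.cos(a),.066*np.sin(a),.0185])
for b in (84,264):
    for h in (.06,.083):
        L=np.array([.066*np.cos(np.radians(b)),.066*np.sin(np.radians(b)),h]); W=A[:3,:3]@(L-nest); print('lamp',b,h,(W*1e3).round(0),'mm rel nest in fixture axes')
```

```text
z -0.09 4941 y [-0.063  0.063] x [0.004 0.021]
z -0.08 9755 y [-0.062  0.062] x [0.   0.02]
z -0.07 7970 y [-0.058  0.058] x [-0.011  0.018]
z -0.06 4955 y [-0.054  0.054] x [-0.011  0.018]
z -0.05 5400 y [-0.049  0.049] x [-0.011  0.013]
z -0.04 2877 y [-0.046  0.046] x [-0.01   0.014]
z -0.03 1215 y [-0.032  0.033] x [-0.01   0.014]
z -0.02 3896 y [-0.026  0.026] x [-0.012  0.014]
z -0.01 1374 y [-0.027  0.027] x [0.003 0.015]
z -0.0 1018 y [-0.026  0.026] x [0.004 0.015]
z 0.01 462 y [-0.014  0.017] x [0.002 0.015]
z 0.02 2104 y [-0.02  0.02] x [0.004 0.032]
z 0.03 64 y [-0.02  0.02] x [0.007 0.032]
lamp 84 0.06 [42. 59. 72.] mm rel nest in fixture axes
lamp 84 0.083 [31. 59. 92.] mm rel nest in fixture axes
lamp 264 0.06 [ 30. -73.  65.] mm rel nest in fixture axes
lamp 264 0.083 [ 19. -73.  85.] mm rel nest in fixture axes
```

Emit:
arm_command(
  plan="0 0 -0.02 0.25; 0 0.02 -0.02 0; 0 0.04 0 0; 0 0.04 0 0; 0 0.04 0 0; 0 0.04 0 0; 0 0.04 0 0; 0 0.04 0 0; 0 0.04 0 0; 0 0.04 0 0; 0 0.04 0 0; 0 0.04 0 0; 0 0.024 0 0; 0 0 0 0; 0 0 0 0",
)

```text
clock: 22.88
tcp_pos: [0.5282, -0.1892, 0.2819]
orientation: [-3.123, -0.331, 0.0]
contact_force: [0.3, 0.5, -0.3]
grip_width: 0.0273
gripper_force: 25.0
```

```bash
cat >> h.py <<'E'
def rel(x,z,y=0,th=1.675): # fixture-axis offset from nest -> world
    a=np.radians(270)-th; T=fix(*FX)@A
    nest=T[:3,:3]@np.array([.066*np.cos(a),.066*np.sin(a),.0185])+T[:3,3]
    return nest+fix(*FX)[:3,:3]@np.array([x,y,z])
E
python3 - <<'E'
from h import *
togo(rel(-.0065,.087),12.23)
E
```

```text
t 22.88 tcp [ 0.5282 -0.1892  0.2819] yaw 12.11 F [ 0.3  0.5 -0.3] w 0.0273
 turn -0.12 shift now-axes(mm) [ -1.1 -37.1  81.7] after-turn axes [ -1.  -37.2  81.7]
```

Emit:
arm_command(
  plan="-0.001 -0.037 0.02 0; 0 0 0.03 0; 0 0 0.03 0; 0 0 0 0; 0 0 0 0",
)

```text
clock: 23.5
tcp_pos: [0.5203, -0.1537, 0.2032]
orientation: [3.124, 0.331, 0.002]
contact_force: [0.0, 1.0, -0.8]
grip_width: 0.0273
gripper_force: 25.0
```

Run:
```python
from h import *
togo(rel(-.0065,.047),12.23); wrist('w6')
im,d=eyes.grab_frame('side'); a=cv2.resize(im[110:240,220:390,::-1],(785,600),interpolation=cv2.INTER_CUBIC)
im2,_=eyes.grab_frame('scene'); 
w=np.load('pics/w6.npz')['p']
A1=cv2.resize(im[120:230,240:386,::-1],(398,300),interpolation=cv2.INTER_CUBIC); B1=cv2.resize(im2[190:290,170:303,::-1],(400,300),interpolation=cv2.INTER_CUBIC)
C1=cv2.resize(w[100:420,67:493,::-1],(400,300))
cv2.imwrite('pics/m6.png',np.vstack([np.hstack([cv2.resize(A1,(400,300)),B1]),np.hstack([C1,C1*0])]))
```

```text
t 23.5 tcp [ 0.5203 -0.1537  0.2032] yaw 12.08 F [ 0.   1.  -0.8] w 0.0273
 turn -0.15 shift now-axes(mm) [-1.  -0.9 43. ] after-turn axes [-0.9 -0.8 43. ]
```

View pics/m6.png

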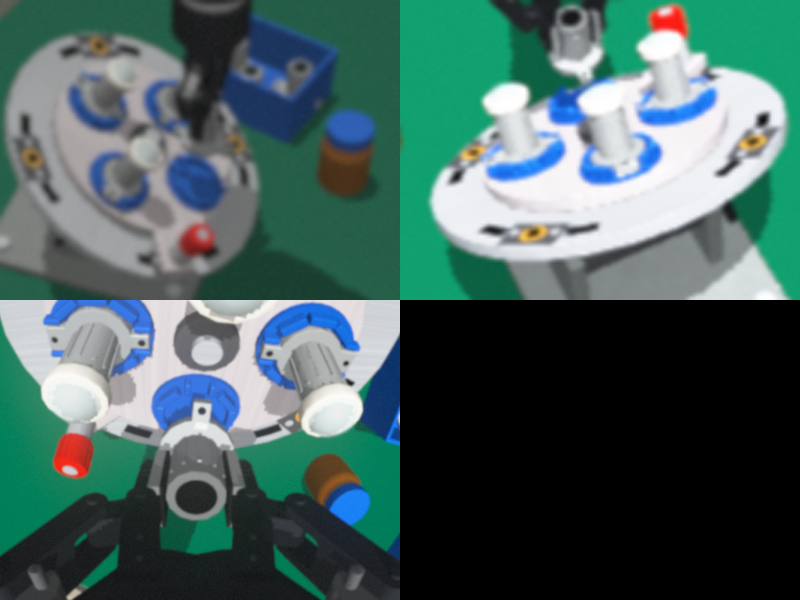

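The housing hangs over the nest, its narrow ear in line with the hub side, and both lamps are clear. Lowering to touch.

Emit:
arm_command(
  plan="-0.001 -0.001 0.012 0; 0 0 0.012 0; 0 0 0.008 0; 0 0 0.004 0; 0 0 0 0; 0 0 0 0",
)

```text
clock: 24.4
tcp_pos: [0.5187, -0.1536, 0.1663]
orientation: [3.124, 0.329, 0.001]
contact_force: [0.5, 0.2, -1.3]
grip_width: 0.0277
gripper_force: 25.0
```

Emit:
arm_command(
  plan="0 0 0.002 0; 0 0 0.002 0; 0 0 0.001 0; 0 0 0 0",
)

```text
clock: 24.9
tcp_pos: [0.5183, -0.1535, 0.1609]
orientation: [-3.124, -0.329, 0.0]
contact_force: [-0.7, 0.8, -1.9]
grip_width: 0.0271
gripper_force: 25.0
```

Run:
```python
from h import *
togo(rel(-.0065,.047),12.23)
```

```text
t 24.9 tcp [ 0.5183 -0.1535  0.1609] yaw 12.01 F [-0.7  0.8 -1.9] w 0.0271
 turn -0.22 shift now-axes(mm) [ 1.  -0.3  0.7] after-turn axes [ 1.  -0.3  0.7]
```

Emit:
arm_command(
  plan="0.001 0 0.001 0; 0 0 0.001 0; 0 0 0 0",
)

```text
clock: 25.28
tcp_pos: [0.5194, -0.1535, 0.1595]
orientation: [3.124, 0.328, -0.0]
contact_force: [-2.6, -0.1, 3.5]
grip_width: 0.0271
gripper_force: 25.6
```

Emit:
arm_command(
  plan="0 0 0.001 0; 0 0 0.001 0; 0 0 0 0",
)

```text
clock: 25.65
tcp_pos: [0.5191, -0.1537, 0.1585]
orientation: [3.124, 0.328, -0.0]
contact_force: [-7.6, 1.4, 14.7]
grip_width: 0.0268
gripper_force: 26.6
```

Emit:
arm_command(
  plan="-0.0017 0 0.0005 0; -0.0017 0 0.0014 0; -0.0016 0 0.0015 0; -0.0015 0 0.0016 0; 0 0 0 0",
)

```text
clock: 26.28
tcp_pos: [0.5146, -0.1549, 0.1534]
orientation: [3.123, 0.328, 0.006]
contact_force: [-2.0, -0.5, 6.6]
grip_width: 0.0273
gripper_force: 26.6
```

```bash
cat >> h.py <<'E'
def tilt(tag): # housing axis from wrist depth: grey body points ahead of the tool
    wrist(tag); im,v=wcloud(tag); z=np.load(f'pics/{tag}.npz'); t=(v-z['tp'])@z['M']; a=im.astype(int)
    k=(np.ptp(a,axis=2)<40)&(a.sum(2)>200)&(abs(t[...,1])<.009)&(abs(t[...,0])<.06)&(t[...,2]>-.06)&(t[...,2]<.06)&(z['d']>0)
    q=t[k]; c=q[(abs(q[:,1])<.004)]
    return q
E
python3 - <<'E'
from h import *
togo(rel(-.0065,.047),12.23)
q=tilt('w7'); c=q[abs(q[:,1])<.004]
for lo in np.arange(-.04,.05,.005):
    k=c[(c[:,2]>=lo)&(c[:,2]<lo+.005)]
    if len(k): print((lo*1e3).round(0),len(k),'x',(np.percentile(k[:,0],[2,50,98])*1e3).round(1))
E
```

```text
t 26.27 tcp [ 0.5146 -0.1549  0.1534] yaw 12.0 F [-2.  -0.5  6.6] w 0.0273
 turn -0.23 shift now-axes(mm) [ 5.  -0.8 -6.8] after-turn axes [ 4.9 -0.8 -6.8]
-20.0 331 x [-12.4  10.   12.6]
-15.0 206 x [-14.8  12.   13.2]
-10.0 146 x [12.1 13.2 14.7]
-5.0 304 x [12.9 55.5 59.8]
-0.0 157 x [13.7 15.  59.4]
5.0 279 x [14.6 49.8 55.6]
10.0 102 x [15.5 16.3 49.3]
15.0 356 x [16.1 28.6 35.8]
20.0 299 x [16.7 22.1 36.4]
25.0 75 x [25.7 42.9 44.8]
```

The housing is pivoting as planned, at about 9.5°. Continuing the arc.

Emit:
arm_command(
  plan="-0.0014 0 0.0017 0; -0.0013 0 0.0017 0; -0.0012 0 0.0018 0; -0.0011 0 0.0019 0; 0 0 0 0",
)

```text
clock: 26.95
tcp_pos: [0.5098, -0.156, 0.1462]
orientation: [3.123, 0.328, 0.006]
contact_force: [-0.4, -0.9, 6.6]
grip_width: 0.0273
gripper_force: 27.3
```

Emit:
arm_command(
  plan="-0.0008 0 0.0019 0; -0.0007 0 0.0019 0; 0 0 0 0",
)

```text
clock: 27.32
tcp_pos: [0.5079, -0.1564, 0.1422]
orientation: [3.123, 0.328, 0.005]
contact_force: [-1.3, 0.2, 5.5]
grip_width: 0.0273
gripper_force: 27.7
```

Run:
```python
from h import *
togo(rel(-.019,.027),12.23)
q=tilt('w8'); c=q[abs(q[:,1])<.004]
for lo in np.arange(-.02,.03,.005):
    k=c[(c[:,2]>=lo)&(c[:,2]<lo+.005)]
    if len(k): print((lo*1e3).round(0),len(k),'x',(np.percentile(k[:,0],[2,50,98])*1e3).round(1))
```

```text
t 27.32 tcp [ 0.5079 -0.1564  0.1422] yaw 11.99 F [-1.3  0.2  5.5] w 0.0273
 turn -0.24 shift now-axes(mm) [-0.7 -0.9  2. ] after-turn axes [-0.7 -0.9  2. ]
-20.0 241 x [ 3.5  9.8 11.7]
-15.0 270 x [-16.6  11.6  14.2]
-10.0 194 x [12.3 14.2 16.5]
-5.0 379 x [15.  55.2 59.8]
0.0 160 x [16.9 18.6 21. ]
5.0 350 x [19.  35.3 41.4]
10.0 561 x [21.4 29.4 51.6]
15.0 87 x [22.8 49.3 51. ]
```

Emit:
arm_command(
  plan="-0.0007 -0.0004 0.002 0; -0.0006 0 0.0015 0; 0 0 0 0",
)

```text
clock: 27.75
tcp_pos: [0.5066, -0.1565, 0.1387]
orientation: [3.123, 0.328, 0.005]
contact_force: [-0.9, -1.8, 5.8]
grip_width: 0.0271
gripper_force: 27.9
```

Emit:
arm_command(
  plan="-0.0005 0 0.001 0; -0.0005 0 0.001 0; 0 0 0 0",
)

```text
clock: 28.12
tcp_pos: [0.5059, -0.1566, 0.1369]
orientation: [3.123, 0.328, 0.005]
contact_force: [-1.5, -0.9, 6.5]
grip_width: 0.0274
gripper_force: 28.2
```

Run:
```python
from h import *
togo(rel(-.019,.027),12.23)
q=tilt('w9'); c=q[abs(q[:,1])<.004]
for lo in np.arange(-.02,.03,.005):
    k=c[(c[:,2]>=lo)&(c[:,2]<lo+.005)]
    if len(k): print((lo*1e3).round(0),len(k),'x',(np.percentile(k[:,0],[2,50,98])*1e3).round(1))
im,v=wcloud('w9'); T=fix(*FX)@A; p=(v-T[:3,3])@T[:3,:3]; a=im.astype(int)
aa=np.radians(174); R2=np.array([[np.cos(aa),np.sin(aa)],[-np.sin(aa),np.cos(aa)]]); o=(p[...,:2]@R2.T)-[.066,0]  # outward, tangential
g=(np.ptp(a,axis=2)<45)&(abs(o[...,1])<.03)&(abs(o[...,0])<.036)&(p[...,2]>.015)&(p[...,2]<.06)
for lo in range(-36,-12,3):
    k=g&(o[...,0]*1e3>=lo)&(o[...,0]*1e3<lo+3)&(abs(o[...,1])<.004)
    if k.sum()>3: print('inner ear at',lo,'height',(np.percentile(p[k][:,2],[10,50,90])*1e3).round(1),k.sum())
```

```text
t 28.12 tcp [ 0.5059 -0.1566  0.1369] yaw 11.98 F [-1.5 -0.9  6.5] w 0.0274
 turn -0.25 shift now-axes(mm) [ 1.3 -0.6 -3.3] after-turn axes [ 1.3 -0.6 -3.3]
-20.0 265 x [ 7.5  9.2 12. ]
-15.0 276 x [-16.9  12.   14.7]
-10.0 357 x [13.1 16.1 59.8]
-5.0 201 x [16.  18.2 20.3]
0.0 378 x [19.  37.  43.3]
5.0 574 x [21.8 31.7 53.9]
10.0 194 x [24.2 27.4 52.9]
inner ear at -36 height [15.  15.1 15.7] 14
inner ear at -33 height [22.9 24.1 25.1] 7
inner ear at -30 height [20.5 24.3 26.6] 279
inner ear at -27 height [26.  26.6 27.2] 93
inner ear at -24 height [26.1 26.6 27.1] 80
inner ear at -21 height [26.1 26.6 27.1] 80
inner ear at -18 height [26.  26.6 27. ] 77
inner ear at -15 height [26.4 38.4 55. ] 211
```

The inner ear top is level at 26.6 mm over its length and the lean is about 29–30°, so the housing looks flat on the nest floor. Releasing.

Emit:
arm_command(
  plan="0 0 0 0; 0 0 0 0; 0 0 0 0; 0 0 0 0",
  hand=0.1,
)

```text
clock: 28.68
tcp_pos: [0.5042, -0.1561, 0.1355]
orientation: [-3.124, -0.329, 0.0]
contact_force: [0.0, -1.2, 0.4]
grip_width: 0.0381
gripper_force: 0.0
```

Emit:
arm_command(
  plan="0 0 -0.01 0; 0 0 -0.02 0; 0 0 -0.03 0; 0 0 -0.03 0; 0 0 -0.03 0; 0 0 0 0; 0 0 0 0",
)

```text
clock: 29.55
tcp_pos: [0.504, -0.1561, 0.2554]
orientation: [-3.124, -0.328, 0.001]
contact_force: [1.0, -0.1, -0.7]
grip_width: 0.0386
gripper_force: 0.0
```

Run:
```python
from h import *
togo(rel(-.019,.027)); wrist('w10'); red('scene'); red('side')
im,v=wcloud('w10'); T=fix(*FX)@A; p=(v-T[:3,3])@T[:3,:3]; a=im.astype(int)
aa=np.radians(174); R2=np.array([[np.cos(aa),np.sin(aa)],[-np.sin(aa),np.cos(aa)]]); o=(p[...,:2]@R2.T)-[.066,0]
g=(np.ptp(a,axis=2)<45)&(p[...,2]>.015)&(p[...,2]<.075)
for lo in range(-36,39,4):
    k=g&(o[...,0]*1e3>=lo)&(o[...,0]*1e3<lo+4)&(abs(o[...,1])<.004)
    if k.sum()>3: print('along ear',lo,'h',(np.percentile(p[k][:,2],[10,50,90])*1e3).round(1),k.sum())
k=g&(p[...,2]>.062)&(abs(o[...,0])<.03)&(abs(o[...,1])<.03); e=o[k]; print('top centre (outward,tang)',(np.percentile(e,2,axis=0)/2+np.percentile(e,98,axis=0)/2).round(4),np.ptp(e,axis=0).round(4),'h',np.percentile(p[k][:,2],[50,98]).round(4))
```

```text
t 29.55 tcp [ 0.504  -0.1561  0.2554] yaw 12.0 F [ 1.  -0.1 -0.7] w 0.0386
 shift(mm) [  3.1   0.2 115.2]
scene 69 plate [[-0.0885, 0.0881, 0.0457], [-0.0669, 0.1134, 0.0641]] med [-0.0733  0.0995  0.0589]
side 67 plate [[-0.0948, 0.1024, 0.0457], [-0.0729, 0.1188, 0.0675]] med [-0.0813  0.1134  0.0607]
along ear -36 h [15.  15.2 15.6] 9
along ear -32 h [20.9 24.1 26.6] 61
along ear -28 h [25.9 26.5 27.4] 43
along ear -24 h [26.  26.5 27. ] 37
along ear -20 h [26.  26.5 27.1] 42
along ear -16 h [26.1 26.8 53.2] 47
along ear -12 h [30.4 49.1 65.2] 423
along ear -8 h [66.3 67.  67.7] 41
along ear -4 h [66.8 67.4 67.9] 40
along ear 0 h [66.8 67.2 67.6] 33
along ear 4 h [67.  67.4 67.9] 39
along ear 8 h [66.9 67.4 67.8] 28
along ear 12 h [66.5 66.9 67.4] 27
top centre (outward,tang) [0.0019 0.0007] [0.0283 0.0271] h [0.0668 0.068 ]
```

View pics/w10.png

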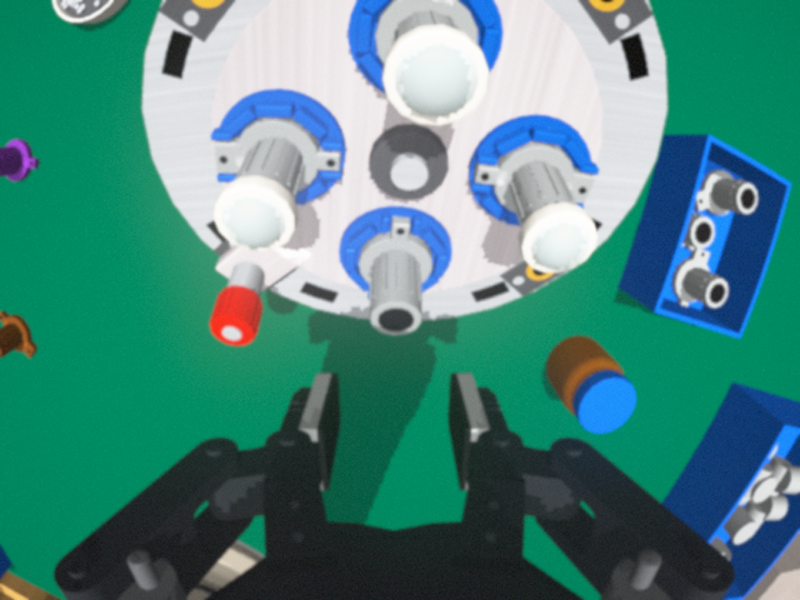

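The wrist view shows the housing level in the front nest at (395,265), with its narrow ear in the inner slot at (400,225). Its top is flat at the seated height and the knob is home. Handing in.

```bash
python3 -c "
from h import *
print(ticket.hand_in())"
```

```text
the job is handed in; nothing more can be done
None
```

The job is handed in, with no verdict returned; my last measurements showed the head at about 1.675 rad with the plunger home, and the housing released and level in the front nest about 2 mm from its middle, wide ear outward.

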